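Weigh out a cassette of brass pillars and unclip it

TASK

Stand brass pillars in the white cassette clipped on the spring scale, just as many as it takes for the red pointer to come to rest inside the green band with your hand off everything, and leave the pillars you do not need where they stand. Then pinch the two orange side catches together and lift the cassette, level and with its pillars in it, up out of the cradle. Finish while still holding it pinched, a good 100 mm above where it sat, and leave the other things on the bench alone.

Things in the scene. Friction and masses are not known exactly. Their poses are not given: they have to be found in the camera images.
- scale_origin (a point): grey spring scale, fixed, base 160 x 100 x 22 mm; centre of its underside. x runs along the cassette to the upright white reading plate (60 mm wide, 108 high, 95 from this point), z up. Cradle and cassette share its yaw; the catches face +y and -y. The cradle's seat, on which the cassette stands, is 61 mm above this point when joint pan is 0; dark keepers beside the catches reach 14 mm above the seat.
- pan (a joint): how far the scale's sprung cradle has sunk, m: 0 unloaded, 0.033 bottomed. With the empty cassette (its weight varies) it rests at about 0.002 to 0.010; each pillar sinks it 0.008 more. The red pointer moves with it; the painted green band is 0.014 to 0.024. It swings for about a second after a change of load.
- cassette: white open tray, 120 (x) x 38 (y) x 16 mm high, walls and floor 2 mm, one cross wall in the middle making two bays each about 57 x 34 mm; 0.16 to 0.28 kg; it is loose but clipped into the cradle. Origin: centre of its underside, z up. It cannot be lifted until both catches are pinched in.
- pinch (a point): the point midway between the two orange catches, 39 mm above the cassette's underside: pinch here. They are upright tabs 26 mm wide (x), 4 mm thick, 5 to 52 mm above the underside; outer faces 60 mm apart along the cassette's y when free, 48 mm pinched fully in. Fingertips should stay 15 mm or more above the underside, clear of the keepers (which reach 42 mm either side of the middle).
- bay_near (a point): middle of the cassette bay on the side away from the reading plate, 5 mm above the cassette's underside (3 mm above the bay's floor)
- bay_far (a point): middle of the cassette bay next to the reading plate, 5 mm above the cassette's underside (3 mm above the bay's floor)
- catch_left (a joint): the catch on the cassette's +y side: 0 free, 0.006 m pinched fully in; lets go of its keeper beyond about 0.004. Sprung: about 3 N to start, 8 N fully in.
- catch_right (a joint): the catch on the cassette's -y side, likewise
- pillar1_mid (a point): brass pillar, an upright cylinder 20 mm across and 46 mm high, 0.12 kg; this point is half-way up it. It stands on the bench's 3 mm cutting mat; all three are alike.
- pillar2_mid (a point): brass pillar, an upright cylinder 20 mm across and 46 mm high, 0.12 kg; this point is half-way up it. It stands on the bench's 3 mm cutting mat; all three are alike.
- pillar3_mid (a point): brass pillar, an upright cylinder 20 mm across and 46 mm high, 0.12 kg; this point is half-way up it. It stands on the bench's 3 mm cutting mat; all three are alike.
- screwdriver: green-handled screwdriver lying on the mat; a bystander, to be left alone. Origin: its underside.
- filler_knife: filler knife with wooden handle lying on the mat; a bystander, to be left alone. Origin: its underside.
- tape_roll: yellow tape roll, 68 mm across, 19 mm high; a bystander, to be left alone. Origin: its underside.
- filler_jar: white filler jar, blue cap, 64 mm across, 70 mm high; a bystander, to be left alone. Origin: its underside.
- steel_block: steel block 50 x 50 x 30 mm; a bystander, to be left alone. Origin: its underside.
- offcut_tub: clear open tub, 76 mm across, 50 mm high; a bystander, to be left alone. Origin: its underside.
- glue_bottle: amber glue bottle, 40 mm across, 110 mm high; a bystander, to be left alone. Origin: its underside.
Things that resemble listed ones, but are neither listed nor needed, are in the scene too. What is shaped like the part that bears pillar1_mid but black, pink or purple is not meant.

How it is judged (in metres and radians):
On the way, in this order (a step that is already met when the one before it is completed fails the run):
1. with the hand over the catches but touching nothing, the pointer rests inside the green band, the cassette still clipped in, used pillars in it and unused ones in place (value of joint pan between 0.014 and 0.024 m and contact force between the fingers and anything else below 0.2 N and z of cassette in the frame of scale_origin below 0.065 m and velocity of joint pan between -0.01 and 0.01 m/s and horizontal distance between the grasp point and pinch below 0.025 m and distance between the grasp point and pinch below 0.06 m and ((x of pillar1_mid in the frame of cassette between -0.065 and 0.065 m and y of pillar1_mid in the frame of cassette between -0.025 and 0.025 m and z of pillar1_mid in the frame of cassette between 0 and 0.04 m) or distance of pillar1_mid from where it was at the start of the episode below 0.04 m) and ((x of pillar2_mid in the frame of cassette between -0.065 and 0.065 m and y of pillar2_mid in the frame of cassette between -0.025 and 0.025 m and z of pillar2_mid in the frame of cassette between 0 and 0.04 m) or distance of pillar2_mid from where it was at the start of the episode below 0.04 m) and ((x of pillar3_mid in the frame of cassette between -0.065 and 0.065 m and y of pillar3_mid in the frame of cassette between -0.025 and 0.025 m and z of pillar3_mid in the frame of cassette between 0 and 0.04 m) or distance of pillar3_mid from where it was at the start of the episode below 0.04 m)), for 0.1 s.
2. both catches pinched in by the fingers (value of joint each of catch_left, catch_right above 0.004 m and contact force between the fingers and cassette above 2 N), for 0.1 s.
At the end, for the whole second after the job is handed in: Fingers hold the cassette by both catches, each pinched in over 4 mm, underside over 130 mm above the scale's underside, within 0.3 rad of level, still; cradle empty; each pillar in the cassette or within 40 mm of its start, at least one in it (all of step 2 and z of cassette in the frame of scale_origin above 0.13 m and angle between cassette's own z axis and vertical below 0.3 rad and linear speed of cassette below 0.03 m/s and value of joint pan below 0.002 m and ((x of pillar1_mid in the frame of cassette between -0.065 and 0.065 m and y of pillar1_mid in the frame of cassette between -0.025 and 0.025 m and z of pillar1_mid in the frame of cassette between 0 and 0.04 m) or distance of pillar1_mid from where it was at the start of the episode below 0.04 m) and ((x of pillar2_mid in the frame of cassette between -0.065 and 0.065 m and y of pillar2_mid in the frame of cassette between -0.025 and 0.025 m and z of pillar2_mid in the frame of cassette between 0 and 0.04 m) or distance of pillar2_mid from where it was at the start of the episode below 0.04 m) and ((x of pillar3_mid in the frame of cassette between -0.065 and 0.065 m and y of pillar3_mid in the frame of cassette between -0.025 and 0.025 m and z of pillar3_mid in the frame of cassette between 0 and 0.04 m) or distance of pillar3_mid from where it was at the start of the episode below 0.04 m) and ((x of pillar1_mid in the frame of cassette between -0.065 and 0.065 m and y of pillar1_mid in the frame of cassette between -0.025 and 0.025 m and z of pillar1_mid in the frame of cassette between 0 and 0.04 m) or (x of pillar2_mid in the frame of cassette between -0.065 and 0.065 m and y of pillar2_mid in the frame of cassette between -0.025 and 0.025 m and z of pillar2_mid in the frame of cassette between 0 and 0.04 m) or (x of pillar3_mid in the frame of cassette between -0.065 and 0.065 m and y of pillar3_mid in the frame of cassette between -0.025 and 0.025 m and z of pillar3_mid in the frame of cassette between 0 and 0.04 m))); the arm keeps its last pose, push and grip.
It fails at once if a bystander was moved more than 30 mm (distance of any of screwdriver, filler_knife, tape_roll, filler_jar, steel_block, offcut_tub, glue_bottle from where it was at the start of the episode above 0.03 m).
It also fails if it takes over 72 s, if anything falls off the work surface, if the arm or the gripper's body presses on something with over 40 N, if the wrist force passes 120 N, or if a joint passes its speed limit or range.

ROBOT

A 6-joint arm with a two-finger parallel gripper is mounted at the origin on the work surface. World frame = base frame: x ahead of the robot, y to its left, z up, the work surface at z = 0. Lengths are in mm, angles in degrees, forces in N, time in s.
With the tool pointing down it reaches from about 350 to 850 mm from the base axis. Payload 8.1 kg.
Tool frame: the origin (TCP) lies at the very end of the fingers, on their centre line; the grasp point (between the pads) lies 19 mm behind it; z points along the fingers, y is the direction in which the jaws open and shut (so a half turn about z gives the same grasp; the last joint's range is limited). The gripper opens to 85 mm and grips with 20 to 120 N. Pads are 22 mm wide; open, the fingers measure 114 mm over their backs; the gripper's body (76 mm by 85 mm) begins 54 mm behind the grasp point. The pads swing forward as they close: fully open they stand 13 mm farther back than shut.
Start: joints at [-76.398, 7.471, 85.268, -0, 87.261, -4.893], TCP at [190.354, -569.008, 231.292] pointing down, gripper open.
Joint ranges: [-169.43, 169.43], [-51.17, 129.36], [1.28, 143.12], [-76.62, 256.62], [0, 156.53], [-152.29, 152.29]. Speed limits (degrees/s): [136.94, 136.94, 159.86, 180, 180, 180].

INTERFACE

Orientations are given as [roll, pitch, yaw] about the fixed x, y, z axes, in that order (R = Rz(yaw) Ry(pitch) Rx(roll)).
In Python, from bench import r gives the robot as it stands.
- The arm moves only by the shell command python3 -m crank 'ROWS' [OPENING] [FORCE]. ROWS is JSON, a list that holds one entry, the list of rows, each a list of 6 numbers: the shift along the tool's x, y, z in m, then the turn, a rotation vector about the tool's x, y, z in rad. A call has 1 to 10 rows; each row is the pose to reach, as a shift and turn from the pose measured when the call began, along the tool's axes at that moment; what a row does not reach only later rows make up. A row lasts 1/8 s, in which the tool goes at most 62.5 mm and 10.7 degrees, less where a joint would pass 70% of its speed; a pose out of reach is approached as far as the arm can. A call with a gripper value outside its range is refused whole. OPENING is the closure, from 0 (fully open) to 1 (shut), set as the call begins (- or left out, the last holds). The fingers move at their own pace and stop on an object; FORCE is the grip in N (left out, the last holds). Time passes only in rows, so rows that repeat a pose let the fingers close. It gives the time, the measured TCP pose, the force and the opening at its end, in the units of the state.
- r.sense(): the state, without advancing time (a new reading comes with each control period).
- r.snapshot(name): name is "side" or "top" or "wrist"; returns (picture, depth): 480x640x3 uint8, blue, green, red; 480x640 float32, mm along the optical axis (not along the pixel's ray), 0 where there is no reading.
- r.get_calibration(name): a dict with "mtx" (3x3 intrinsics, pixels), "cam_to_world" (4x4, takes a point from camera to world coordinates). Camera axes: x right, y down, z forward; pixel columns grow to the right and rows downward; lengths in mm; the calibration is good to about 2 mm. A picture is of the moment at which its call begins: read the wrist's pose just before it. get_calibration takes no time and is no camera call; for the wrist camera it gives the pose at the moment of the call.
- r.hand_in(): hands the job in, once; it reports no verdict.
Trained networks look in the newest picture that a camera, given by its name, has taken for a name from the list of things; names that differ only in an ending like _2 or _b are one class to them, and where a whole thing is asked for, a point or a joint stands for the part that bears it (a point fixed in the world has none). Each returns a list of dicts, best first, with "conf" (0 to 1); they miss things now and then, are a little off and sometimes report something else, mostly with a low value. They report only what shows in the picture. A call takes as long as a camera call. They do not tell look-alikes from the thing itself.
- r.look_for(thing, camera): "extent" ([left, top, right, bottom] in pixels, round what is visible of it).
- r.landmark_of(thing, camera): "pixel" ([column, row] in pixels: a listed point, or the origin of a listed thing).
The state is a dict: "time": time; "joint_pos": joint angles; "qd": joint speeds; "joint_efforts": joint torques, N m; "tool_pos": TCP position; "tcp_rot": TCP orientation; "ft_force": force on the tool from outside, world axes, zero at the start; "wrist_torque": the same for the moment, N m; "finger_gap": finger opening in mm.
Only numpy, scipy, OpenCV 4.12 (cv2) and the standard library are available. Lean on these libraries where they do the work, as an engineer would, in place of code of your own. Each camera call takes 0.05 s, during which the arm holds its last target.

## Working session

There is one attempt and no reset: what is moved stays moved. The work goes in short steps, Python scripts to look and compute and a shell command to move; the robot and the scene stay as the last step left them, time stands still between calls to the robot, and variables do not carry over. Pictures are saved under pics/ and viewed, and the job is handed in when it is done.

```bash
ls; mkdir -p pics; python3 - <<'E'
from bench import r
import cv2,numpy as np
print(r.sense())
for n in ["side","top","wrist"]:
    p,d=r.snapshot(n); cv2.imwrite(f"pics/{n}0.png",p); np.save(f"pics/{n}0d.npy",d)
    c=r.get_calibration(n); print(n,np.round(c["mtx"],1).tolist(),np.round(c["cam_to_world"],3).tolist())
E
```

```text
pics
{'time': 0.0, 'joint_pos': array([-7.63989648e+01,  7.51637737e+00,  8.53293491e+01, -1.33162433e-03,
        8.72634001e+01, -4.89384455e+00]), 'qd': array([-0.040136  , -0.01169612,  0.04699273,  0.0363656 ,  0.11950241,
        0.00685164]), 'joint_efforts': array([-1.27120871e-03, -5.69401431e+01, -5.00554276e+01, -7.43040437e-04,
        1.49040332e-02,  1.99343901e-06]), 'tool_pos': array([ 190.20420686, -568.45941866,  230.23055437]), 'tcp_rot': array([-1.79891158e+02, -7.98443980e-03,  1.84949370e+01]), 'ft_force': array([0.46929768, 0.43846173, 0.78516878]), 'wrist_torque': array([0.0151788 , 0.04775185, 0.03861766]), 'finger_gap': 85.58111616894779}
side [[470.8, 0.0, 310.6], [0.0, 470.8, 234.5], [0.0, 0.0, 1.0]] [[-0.899, -0.213, 0.381, 127.283], [-0.437, 0.465, -0.77, 845.624], [-0.013, -0.859, -0.512, 657.577], [0.0, 0.0, 0.0, 1.0]]
top [[570.8, 0.0, 323.7], [0.0, 570.8, 236.1], [0.0, 0.0, 1.0]] [[-0.029, -0.99, 0.134, 352.45], [-1.0, 0.028, -0.012, 3.384], [0.008, -0.135, -0.991, 1525.007], [0.0, 0.0, 0.0, 1.0]]
wrist [[405.1, 0.0, 322.0], [0.0, 405.1, 243.0], [0.0, 0.0, 1.0]] [[0.316, -0.914, -0.253, 254.474], [-0.949, -0.305, -0.082, -546.006], [-0.002, 0.266, -0.964, 373.82], [0.0, 0.0, 0.0, 1.0]]
```

View pics/side0.png

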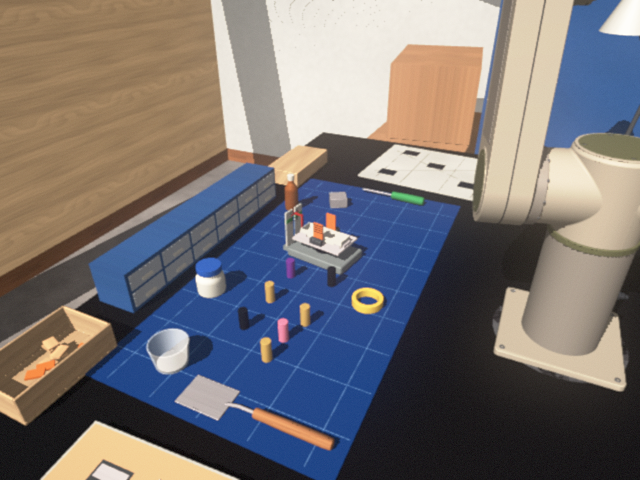

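View pics/top0.png

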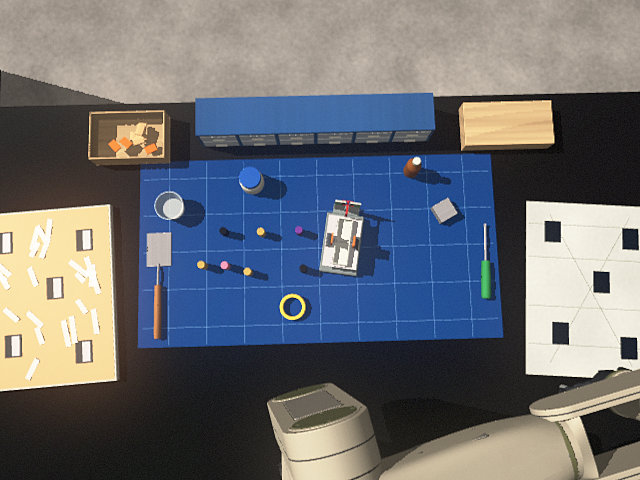

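View pics/wrist0.png

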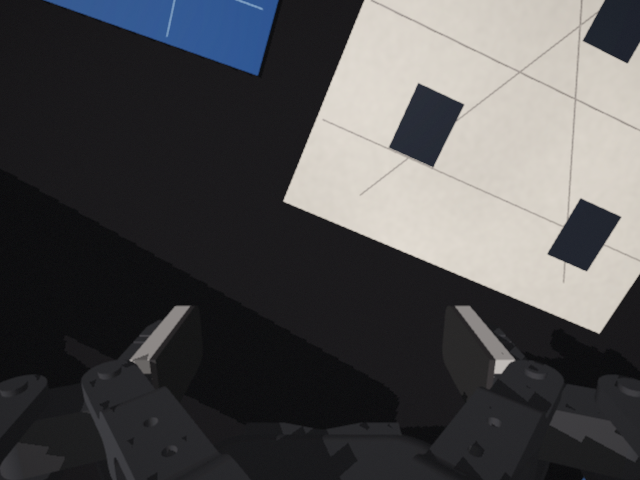

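The side view shows three brass pillars at (270,292), (305,315) and (266,350). The look-alikes are black at (243,318) and (332,276), pink at (283,330) and purple at (291,267). In the top view the brass ones are at (261,231), (202,265) and (248,271), and the scale is at (343,240).

```bash
cat > h.py <<'E'
from bench import r
import numpy as np,cv2
from scipy.spatial.transform import Rotation as R
def ray(n,px):
    c=r.get_calibration(n);K=np.array(c["mtx"]);T=np.array(c["cam_to_world"])
    v=T[:3,:3]@np.linalg.inv(K)@np.array([px[0],px[1],1.]);return T[:3,3],v
def atz(n,px,z):
    o,v=ray(n,px);return o+v*(z-o[2])/v[2]
def proj(n,P):
    c=r.get_calibration(n);K=np.array(c["mtx"]);T=np.array(c["cam_to_world"])
    q=K@(np.linalg.inv(T)@np.append(P,1))[:3];return q[:2]/q[2]
def tri(a,pa,b,pb):
    o1,v1=ray(a,pa);o2,v2=ray(b,pb)
    s=np.linalg.lstsq(np.c_[v1,-v2],o2-o1,rcond=None)[0]
    A=o1+s[0]*v1;B=o2+s[1]*v2
    return (A+B)/2,np.linalg.norm(A-B)
def pts(n,d):
    c=r.get_calibration(n);K=np.array(c["mtx"]);T=np.array(c["cam_to_world"])
    v,u=np.mgrid[0:480,0:640];p=np.stack([(u-K[0,2])/K[0,0]*d,(v-K[1,2])/K[1,1]*d,d],-1)
    return p@T[:3,:3].T+T[:3,3]
def totool(P,yaw=None):
    "shift (m) in tool axes to bring TCP to P, tool down w/ yaw"
    s=r.sense();M=R.from_euler('xyz',s['tcp_rot'],degrees=True)
    sh=M.inv().apply(np.array(P)-s['tool_pos'])/1000
    rv=None
    if yaw is not None:
        best=None
        for y in(yaw,yaw+180):
            rv_=(M.inv()*R.from_euler('xyz',[180,0,y],degrees=True)).as_rotvec()
            if best is None or np.linalg.norm(rv_)<np.linalg.norm(best):best=rv_
        rv=best
    return np.round(sh,4),None if rv is None else np.round(rv,4)
E
python3 - <<'E'
from h import *
for n in["side","top"]:
    r.snapshot(n)
    for t in["scale_origin","cassette","pinch","bay_near","bay_far","pillar1_mid"]:
        print(n,t,[(np.round(x["pixel"],1).tolist(),round(x["conf"],2)) for x in r.landmark_of(t,n)][:8])
d=np.load("pics/top0d.npy");p=pts("top",d);im=cv2.imread("pics/top0.png")
for nm,(u,v) in dict(A=(261,231),B=(202,265),C=(248,271)).items():
    w=p[v-8:v+9,u-8:u+9].reshape(-1,3);k=w[:,2]>35;print(nm,k.sum(),w[k].mean(0).round(1),w[k].max(0).round(1))
cv2.imwrite("pics/crop_top.png",cv2.resize(im[170:300,180:380],None,fx=4,fy=4,interpolation=cv2.INTER_CUBIC)[:600,:800])
s=cv2.imread("pics/side0.png")
cv2.imwrite("pics/crop_side.png",cv2.resize(s[190:370,220:400],None,fx=3.3,fy=3.3,interpolation=cv2.INTER_CUBIC))
E
```

```text
side scale_origin [([321.7, 253.6], 0.56)]
side cassette [([323.9, 239.1], 0.65)]
side pinch [([325.3, 221.8], 0.76), ([364.6, 305.2], 0.5)]
side bay_near [([335.9, 241.4], 0.9)]
side bay_far [([313.9, 231.0], 0.96)]
side pillar1_mid [([287.8, 268.9], 0.68), ([241.9, 316.9], 0.66), ([334.0, 278.3], 0.61), ([268.8, 293.8], 0.5), ([282.6, 330.7], 0.48)]
top scale_origin [([263.2, 231.0], 0.52)]
top cassette [([343.9, 242.1], 0.72)]
top pinch [([342.9, 237.8], 0.96)]
top bay_near [([338.3, 252.1], 0.92)]
top bay_far [([346.1, 229.5], 0.64)]
top pillar1_mid [([223.7, 232.4], 0.61), ([227.2, 264.3], 0.61), ([262.1, 230.5], 0.6), ([297.3, 233.2], 0.49), ([306.3, 268.4], 0.42)]
A 50 [560.4 144.4 107.7] [ 578.6  159.2 1525. ]
B 54 [484.4 299.9  75.9] [ 496.4  315.3 1525. ]
C 52 [461.6 179.5 104.9] [ 475.1  197.  1525. ]
```

View pics/crop_top.png

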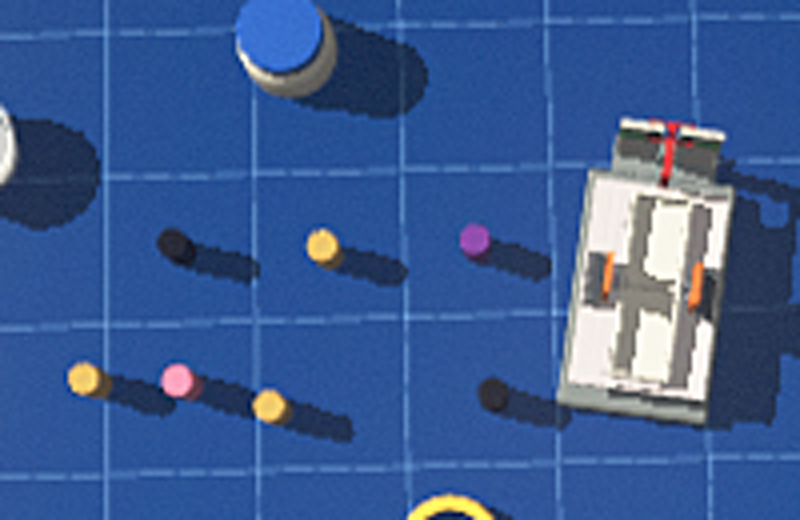

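View pics/crop_side.png

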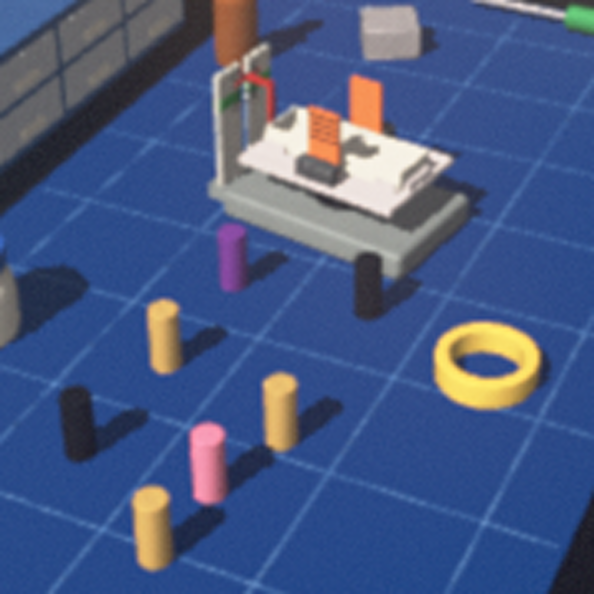

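```bash
python3 - <<'E'
from h import *
d=np.load("pics/top0d.npy");p=pts("top",d);im=cv2.imread("pics/top0.png");hsv=cv2.cvtColor(im,cv2.COLOR_BGR2HSV)
ds=np.load("pics/side0d.npy");ps=pts("side",ds)
for nm,(u,v) in dict(A=(261,231),B=(202,265),C=(248,271)).items():
    w=p[v-8:v+9,u-8:u+9].reshape(-1,3);k=(w[:,2]>42)&(w[:,2]<60)&(w[:,2]>w[w[:,2]<60][:,2].max()-5);print(nm,k.sum(),w[k].mean(0).round(1))
# pillar side projections for check
for nm,(u,v) in dict(A=(270,292),B=(266,350),C=(305,315)).items():
    w=ps[v-12:v+12,u-7:u+8].reshape(-1,3);k=(w[:,2]>46)&(w[:,2]<60);print(nm,'side top',w[k].mean(0).round(1))
m=(hsv[...,0]<14)&(hsv[...,0]>5)&(hsv[...,1]>150)&(hsv[...,2]>130); m[:,:320]=0;m[:,365:]=0;m[:215]=0;m[280:]=0
n,l,st,c=cv2.connectedComponentsWithStats(m.astype(np.uint8))
for i in range(1,n):
    w=p[l==i];w=w[w[:,2]<300];print(st[i],c[i].round(1),w.mean(0).round(1),w.max(0).round(1))
# tray/cradle region
w=p[200:280,315:370].reshape(-1,3);h=np.histogram(w[:,2],bins=range(0,140,4));print(list(zip(h[1],h[0])))
# base box rectangle via points z 15-30
def rect(lo,hi):
    k=w[(w[:,2]>lo)&(w[:,2]<hi)];print(lo,hi,cv2.minAreaRect(k[:,:2].astype(np.float32)))
rect(60,90);rect(18,26);rect(64,74);rect(100,115)
for a in["pinch","bay_near","bay_far","cassette"]: pass
print(tri("side",(325.3,221.8),"top",(342.9,237.8)),tri("side",(335.9,241.4),"top",(338.3,252.1)),tri("side",(313.9,231),"top",(346.1,229.5)),tri("side",(323.9,239.1),"top",(343.9,242.1)))
E
```

```text
A 9 [567.9 149.5  52.9]
B 15 [488.4 307.   52.5]
C 6 [464.9 187.6  53.2]
A side top [573.2 153.   48.2]
B side top [490.2 307.9  48.3]
C side top [469.3 188.3  48. ]
[331 233   2   8  10] [331.6 236.9] [542.1 -33.8 108.8] [551.5 -32.2 114.7]
[352 236   4  11  21] [353.6 241.2] [530.7 -89.  101.2] [543.8 -85.  113.3]
[331 242   1   1   1] [331. 242.] [529.2 -31.9 109.1] [529.2 -31.9 109.1]
[(np.int64(0), np.int64(778)), (np.int64(4), np.int64(594)), (np.int64(8), np.int64(108)), (np.int64(12), np.int64(60)), (np.int64(16), np.int64(86)), (np.int64(20), np.int64(192)), (np.int64(24), np.int64(221)), (np.int64(28), np.int64(60)), (np.int64(32), np.int64(16)), (np.int64(36), np.int64(5)), (np.int64(40), np.int64(5)), (np.int64(44), np.int64(9)), (np.int64(48), np.int64(54)), (np.int64(52), np.int64(323)), (np.int64(56), np.int64(653)), (np.int64(60), np.int64(343)), (np.int64(64), np.int64(116)), (np.int64(68), np.int64(125)), (np.int64(72), np.int64(94)), (np.int64(76), np.int64(31)), (np.int64(80), np.int64(6)), (np.int64(84), np.int64(10)), (np.int64(88), np.int64(10)), (np.int64(92),
[... 382 characters left out ...]
45312, 164.0174102783203), 80.12128448486328)
18 26 ((541.722900390625, -62.23095703125), (99.88349914550781, 174.42835998535156), 80.56193542480469)
64 74 ((548.5579223632812, -63.38057327270508), (83.54668426513672, 161.67117309570312), 80.32353210449219)
100 115 ((578.5455932617188, -68.86740112304688), (64.14114379882812, 113.88636779785156), 81.16035461425781)
(array([538.84660183, -63.04516383,  99.19076562]), np.float64(3.0936864245389506)) (array([506.4988829 , -52.0810933 ,  57.92485925]), np.float64(4.87511446328307)) (array([569.55276616, -72.30742497,  60.27068987]), np.float64(5.622071185746262)) (array([538.68666503, -65.9884214 ,  47.79664063]), np.float64(6.3619577212386185))
```

```bash
python3 - <<'E'
from h import *
print(totool((400,-170,230),45)); print(totool((570,151,230),79))
E
```

```text
(array([ 0.3254, -0.3119,  0.0013]), array([-0.    ,  0.    , -0.4626]))
(array([ 0.5884, -0.5624,  0.0013]), array([-0.   ,  0.   , -1.056]))
```

```bash
python3 -m crank '[[[0.042,-0.040,0,0,0,-0.075],[0.084,-0.080,0,0,0,-0.15],[0.126,-0.120,0,0,0,-0.225],[0.168,-0.161,0,0,0,-0.30],[0.210,-0.201,0,0,0,-0.375],[0.252,-0.241,0,0,0,-0.45],[0.294,-0.281,0,0,0,-0.53],[0.336,-0.321,0,0,0,-0.60],[0.378,-0.362,0,0,0,-0.68],[0.420,-0.402,0,0,0,-0.75]]]' 0.45 40
python3 - <<'E'
from h import *
print(totool((570,151,230),79))
E
```

```text
time: 2.1
tool_pos: [461.9, -52.7, 231.7]
tcp_rot: [179.9, -0.0, 61.6]
ft_force: [1.3, -1.0, 0.0]
finger_gap: 47.0
(array([ 0.2306, -0.0017,  0.0018]), array([ 0.0013,  0.    , -0.3034]))
```

```bash
python3 -m crank '[[[0.05,0,0,0,0,-0.08],[0.10,0,0,0,0,-0.16],[0.15,-0.001,0,0,0,-0.24],[0.195,-0.0015,0.001,0,0,-0.30],[0.23,-0.0017,0.0018,0,0,-0.3034],[0.2306,-0.0017,0.0018,0,0,-0.3034],[0.2306,-0.0017,0.0018,0,0,-0.3034]]]'
cat >> h.py <<'E'
def snap(n,name):
    s=r.sense();c=r.get_calibration(n);p,d=r.snapshot(n);cv2.imwrite(f"pics/{name}.png",p);np.save(f"pics/{name}.npy",d)
    import pickle;pickle.dump((c,s),open(f"pics/{name}.pkl","wb"));return p,d
E
python3 - <<'E'
from h import *
p,d=snap("wrist","w1");print(r.sense()['tool_pos'],r.sense()['tcp_rot'],r.sense()['joint_pos'])
print([(np.round(x["pixel"],1).tolist(),round(x["conf"],2)) for x in r.landmark_of("pillar1_mid","wrist")])
for n,P in dict(A=(570.5,151,49),B=(489,307,49),C=(467,188,49)).items(): print(n,proj("wrist",P).round())
E
```

```text
time: 2.98
tool_pos: [569.7, 150.6, 229.8]
tcp_rot: [180.0, 0.0, 79.0]
ft_force: [-0.1, 0.6, -0.2]
finger_gap: 46.9
[569.73661923 150.2347765  229.95606864] [1.79937733e+02 3.64687915e-02 7.89691365e+01] [ 9.82206514e+00  5.80324793e+00  8.72044982e+01 -5.63249966e-02
  8.69470491e+01  2.08558865e+01]
[([325.6, 211.3], 0.81), ([203.4, 116.6], 0.77), ([308.1, 91.0], 0.64), ([347.9, 313.6], 0.62)]
A [323. 217.]
B [171.  32.]
C [188. 197.]
```

View pics/w1.png

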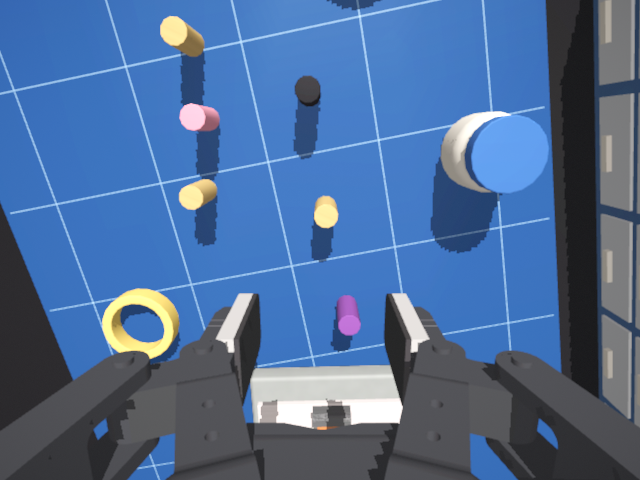

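```bash
python3 - <<'E'
from h import *
im=cv2.imread("pics/w1.png")
a=cv2.resize(im[180:240,295:355],None,fx=6,fy=6,interpolation=cv2.INTER_CUBIC)
b=cv2.resize(im[165:225,165:225],None,fx=6,fy=6,interpolation=cv2.INTER_CUBIC)
cv2.imwrite("pics/w1c.png",np.hstack([a,b]))
E
```

```text
(no output)
```

View pics/w1c.png

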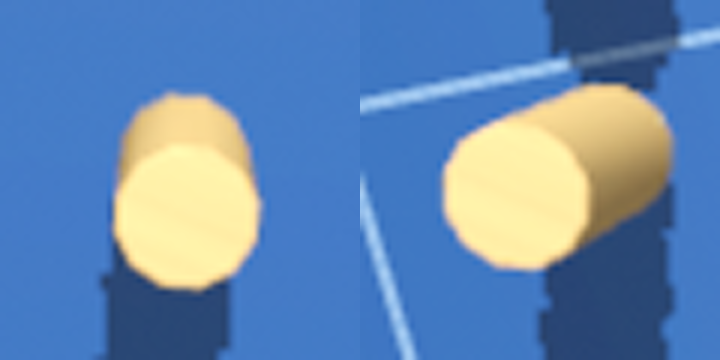

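```bash
python3 - <<'E'
from h import *
A=atz("wrist",(326.2,216),49);C=atz("wrist",(191.2,197.5),49);B=atz("wrist",(177,34),49);print(A,C,B)
print(totool((A[0],A[1],60),79),totool((A[0],A[1],20),79))
E
```

```text
[573.62963108 151.49702696  49.        ] [469.79840916 187.37837159  49.        ] [492.79916806 304.76390349  49.        ]
(array([0.0022, 0.0033, 0.1701]), array([ 0.0013,  0.0004, -0.001 ])) (array([0.0023, 0.0032, 0.2101]), array([ 0.0013,  0.0004, -0.001 ]))
```

```bash
python3 -m crank '[[[0.002,0.003,0.05,0,0,0],[0.002,0.003,0.10,0,0,0],[0.002,0.003,0.15,0,0,0],[0.0022,0.0032,0.18,0,0,0],[0.0023,0.0032,0.20,0,0,0],[0.0023,0.0032,0.209,0,0,0],[0.0023,0.0032,0.209,0,0,0]]]'
python3 -m crank '[[[0,0,0,0,0,0],[0,0,0,0,0,0],[0,0,0,0,0,0],[0,0,0,0,0,0],[0,0,0,0,0,0]]]' 1 40
```

```text
time: 3.95
tool_pos: [574.0, 151.3, 21.6]
tcp_rot: [179.9, 0.0, 78.9]
ft_force: [-0.5, 0.0, -0.0]
finger_gap: 46.9
time: 4.58
tool_pos: [575.2, 151.6, 23.4]
tcp_rot: [179.8, -0.0, 78.9]
ft_force: [-1.0, -0.3, 7.4]
finger_gap: 17.6
```

```bash
python3 -m crank '[[[0,0,-0.03,0,0,0],[0,0,-0.08,0,0,0],[0,0,-0.13,0,0,0],[0,0,-0.13,0,0,0]]]'
python3 - <<'E'
from h import *
p,d=snap("wrist","w2");p,d=snap("side","s2");cv2.imwrite("pics/s2c.png",cv2.resize(p[180:380,200:400],None,fx=3,fy=3,interpolation=cv2.INTER_CUBIC))
E
```

```text
time: 5.08
tool_pos: [578.4, 152.4, 160.0]
tcp_rot: [179.2, -0.3, 78.9]
ft_force: [0.2, -0.2, 0.2]
finger_gap: 17.7
```

View pics/w2.png

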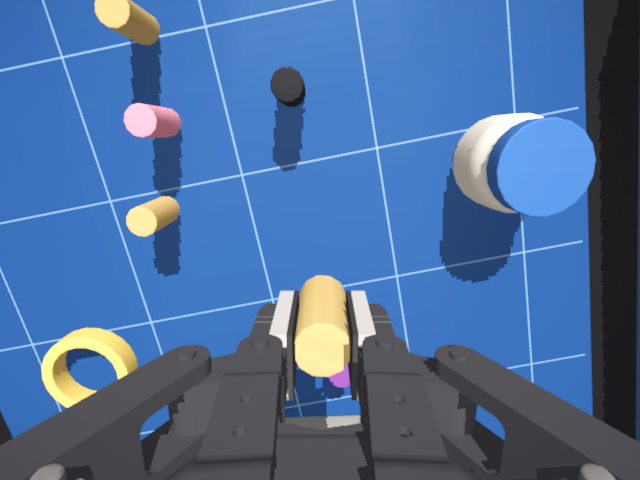

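View pics/s2c.png

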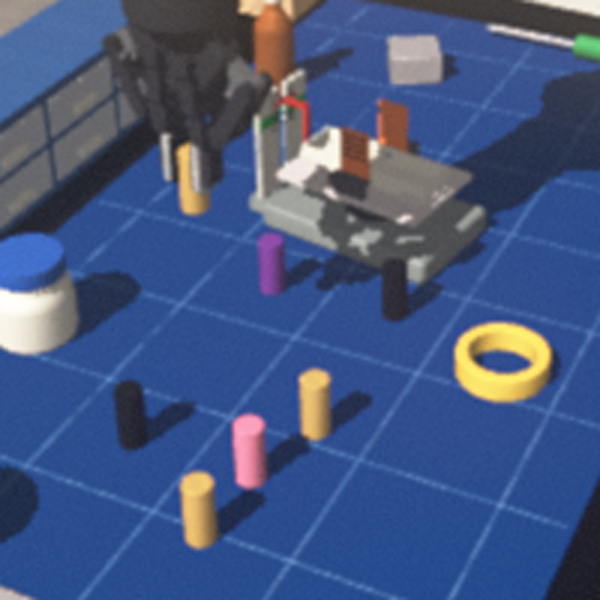

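Pillar A is held upright. Next I'll move past the scale so the wrist camera looks at it.

```bash
python3 - <<'E'
from h import *
print(totool((539,-140,230),79))
E
```

```text
(array([-0.2932,  0.0211, -0.076 ]), array([ 0.0059, -0.0012, -0.0011]))
```

```bash
python3 -m crank '[[[-0.01,0,-0.05,0.006,-0.001,0],[-0.06,0.005,-0.075,0.006,-0.001,0],[-0.11,0.01,-0.076,0.006,-0.001,0],[-0.16,0.012,-0.076,0.006,-0.001,0],[-0.21,0.016,-0.076,0.006,-0.001,0],[-0.26,0.02,-0.076,0.006,-0.001,0],[-0.293,0.021,-0.076,0.006,-0.001,0],[-0.293,0.021,-0.076,0.006,-0.001,0],[-0.293,0.021,-0.076,0.006,-0.001,0]]]'
python3 - <<'E'
from h import *
p,d=snap("wrist","w3");print(r.sense()['tool_pos'])
for t in["cassette","pinch","bay_near","bay_far"]:
    print(t,[(np.round(x["pixel"],1).tolist(),round(x["conf"],2)) for x in r.landmark_of(t,"wrist")])
E
```

```text
time: 6.3
tool_pos: [538.4, -139.1, 228.4]
tcp_rot: [-179.8, -0.1, 78.9]
ft_force: [0.8, 0.4, -1.2]
finger_gap: 17.6
[ 538.61800535 -138.78008303  228.75585708]
cassette [([302.3, 120.0], 0.85)]
pinch [([302.1, 118.2], 0.89)]
bay_near [([262.3, 119.4], 0.59)]
bay_far [([342.3, 115.5], 0.59)]
```

View pics/w3.png

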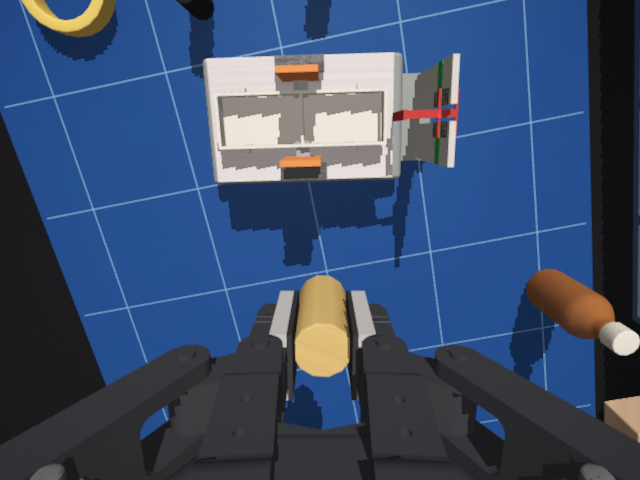

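```bash
python3 - <<'E'
from h import *
bn=atz("wrist",(262.3,119.4),64);bf=atz("wrist",(342.3,115.5),64);print(bn,bf,np.degrees(np.arctan2(*(bf-bn)[1::-1])),np.linalg.norm(bf-bn))
print(atz("wrist",(302.2,119),60),atz("wrist",(302.1,118.2),98))
im=cv2.imread("pics/w3.png")
cv2.imwrite("pics/w3c.png",cv2.resize(im[35:195,195:475],None,fx=2.8,fy=2.8,interpolation=cv2.INTER_CUBIC))
d=np.load("pics/w3.npy");p=pts("wrist",d);
for u,v in[(260,122),(345,118),(325,70),(330,170),(225,70),(220,165),(390,65),(390,165),(421,115),(265,118),(340,130)]:
    print((u,v),np.median(p[v-2:v+3,u-2:u+3].reshape(-1,3),0).round(1))
hsv=cv2.cvtColor(im,cv2.COLOR_BGR2HSV)
m=(hsv[...,0]<14)&(hsv[...,0]>5)&(hsv[...,1]>180)&(hsv[...,2]>130);m[190:]=0
n,l,st,c=cv2.connectedComponentsWithStats(m.astype(np.uint8))
for i in range(1,n):
  if st[i][4]>20:
    w=p[l==i];print(st[i],c[i].round(1),w.mean(0).round(1),np.percentile(w[:,2],90).round(1))
E
```

```text
[510.93803244 -54.55220335  64.        ] [568.7752485  -63.06134019  64.        ] -8.369438849931827 58.45980645172569
[539.43653954 -59.7077459   60.        ] [541.04600417 -60.62968385  98.        ]
(260, 122) [508.5 -55.9  61.1]
(345, 118) [570.5 -65.1  61.2]
(325, 70) [562.4 -30.5  59.8]
(330, 170) [ 552.7 -100.4   59.3]
(225, 70) [491.9 -16.   59. ]
(220, 165) [470.9 -80.6  59. ]
(390, 65) [608.7 -35.3  59.2]
(390, 165) [ 598.1 -105.5   59.5]
(421, 115) [616.2 -73.4 101.6]
(265, 118) [512.8 -53.8  61.1]
(340, 130) [565.4 -72.8  61.1]
```

View pics/w3c.png

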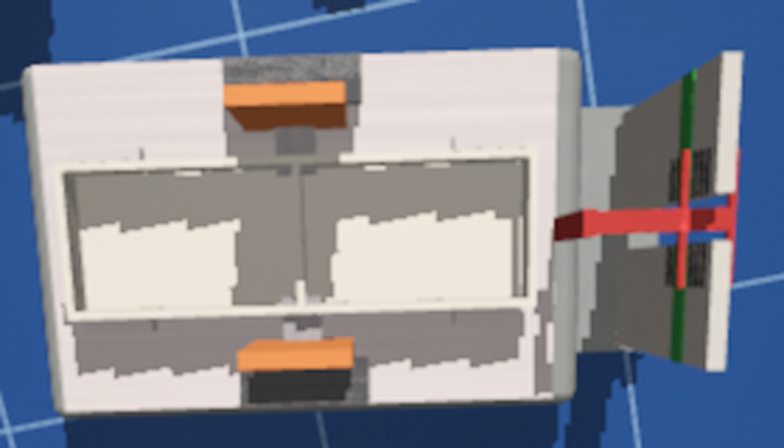

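```bash
python3 - <<'E'
from h import *
q=[atz("wrist",(u/2.8+195,v/2.8+35),75) for u,v in[(55,165),(537,150),(532,306),(62,322)]]
q=np.array(q)[:,:2];c=q.mean(0);e=(q[1]+q[2]-q[0]-q[3])/2;f=(q[0]+q[1]-q[2]-q[3])/2
print(q.round(1),c.round(1),np.linalg.norm(e),np.linalg.norm(f),np.degrees(np.arctan2(e[1],e[0])),np.degrees(np.arctan2(f[1],f[0]))-90)
o=[atz("wrist",(u/2.8+195,v/2.8+35),111)[:2] for u,v in[(225,90),(345,88),(238,350),(354,345)]];o=np.array(o);print(o.round(1),o.mean(0))
a=np.radians(-8.5);x=np.array([np.cos(a),np.sin(a)])
for k in(-26,-29):
  P=c+k*x;print(k,P,totool((P[0],P[1],170),81.5))
E
```

```text
[[483.9 -32.4]
 [601.5 -51.8]
 [594.7 -88.5]
 [475.7 -69.4]] [538.9 -60.5] 119.85785013929508 37.67586910431236 -9.247851591651843 -11.460964256457402
[[531.8 -29.4]
 [557.1 -33.9]
 [522.6 -83.3]
 [548.7 -87.3]] [540.05355117 -58.48086275]
-26 [513.23314328 -56.68349794] (array([ 0.0757, -0.0411,  0.0599]), array([-0.0003, -0.0004, -0.0433]))
-29 [510.26609569 -56.2400697 ] (array([ 0.0755, -0.0441,  0.0599]), array([-0.0003, -0.0004, -0.0433]))
```

```bash
python3 - <<'E'
from h import *
print(totool((512.3,-56,130),80.4),totool((512.3,-56,75),80.4))
E
```

```text
(array([ 0.0761, -0.0421,  0.0999]), array([-0.0003, -0.0004, -0.0241])) (array([ 0.0761, -0.0421,  0.1549]), array([-0.0003, -0.0004, -0.0241]))
```

```bash
python3 -m crank '[[[0.040,-0.022,0,0,0,-0.024],[0.076,-0.042,0.01,0,0,-0.024],[0.076,-0.042,0.05,0,0,-0.024],[0.076,-0.042,0.09,0,0,-0.024],[0.076,-0.042,0.10,0,0,-0.024],[0.076,-0.042,0.10,0,0,-0.024]]]'
python3 - <<'E'
from h import *
p,d=snap("wrist","w4");p,d=snap("side","s4");cv2.imwrite("pics/s4c.png",cv2.resize(p[150:290,240:400],None,fx=4,fy=4,interpolation=cv2.INTER_CUBIC))
print(totool((512.3,-56,75),80.4))
E
```

```text
time: 7.3
tool_pos: [512.3, -55.9, 130.0]
tcp_rot: [-179.9, -0.0, 80.4]
ft_force: [-0.2, -0.8, -0.5]
finger_gap: 17.6
(array([ 0.0002, -0.0015,  0.0568]), array([ 0.0024, -0.0003, -0.0001]))
```

View pics/w4.png

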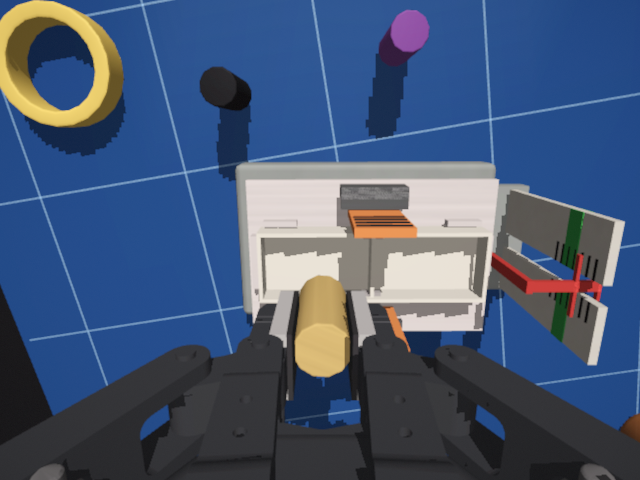

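View pics/s4c.png

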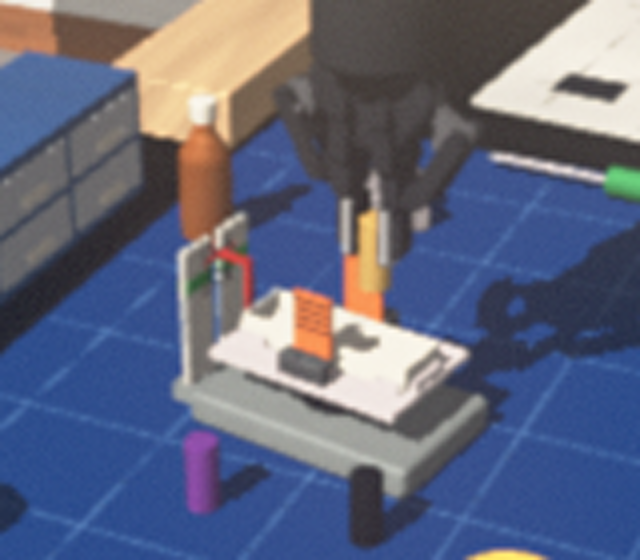

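```bash
python3 - <<'E'
from h import *
print(r.sense()['tool_pos'],atz("wrist",(323,350),155.6))
E
python3 -m crank '[[[0,-0.001,0.02,0,0,0],[0,-0.001,0.036,0,0,0],[0,-0.001,0.042,0,0,0],[0,-0.001,0.047,0,0,0],[0,-0.001,0.052,0,0,0],[0,-0.001,0.055,0,0,0],[0,-0.001,0.055,0,0,0]]]'
```

```text
[513.64446225 -56.40988927 131.84075971] [513.79264022 -57.27044136 155.6       ]
time: 8.28
tool_pos: [512.8, -56.2, 76.8]
tcp_rot: [179.9, -0.0, 80.4]
ft_force: [-1.3, 0.4, -0.6]
finger_gap: 17.6
```

Release (to about 45 mm), then rise.

```bash
python3 -m crank '[[[0,0,0.001,0,0,0],[0,0,0.001,0,0,0],[0,0,0.001,0,0,0],[0,0,0.001,0,0,0]]]' 0.45 40
python3 -m crank '[[[0,0,-0.03,0,0,0],[0,0,-0.08,0,0,0],[0,0,-0.14,0,0,0],[0,0,-0.155,0,0,0],[-0.05,0.01,-0.155,0,0,0],[-0.1,0.03,-0.155,0,0,0],[-0.1,0.03,-0.155,0,0,0],[-0.1,0.03,-0.155,0,0,0]]]'
python3 - <<'E'
from h import *
p,d=snap("wrist","w5");cv2.imwrite("pics/w5c.png",cv2.resize(p[20:220,220:480],None,fx=3,fy=3,interpolation=cv2.INTER_CUBIC))
p,d=snap("side","s5");cv2.imwrite("pics/s5c.png",cv2.resize(p[150:290,240:400],None,fx=4,fy=4,interpolation=cv2.INTER_CUBIC))
E
```

```text
time: 8.78
tool_pos: [512.8, -56.3, 75.9]
tcp_rot: [179.9, -0.0, 80.4]
ft_force: [-0.2, 0.1, 0.8]
finger_gap: 46.9
time: 9.78
tool_pos: [524.9, -159.5, 229.9]
tcp_rot: [180.0, -0.1, 80.3]
ft_force: [-0.1, 0.5, -0.4]
finger_gap: 46.9
```

View pics/w5.png

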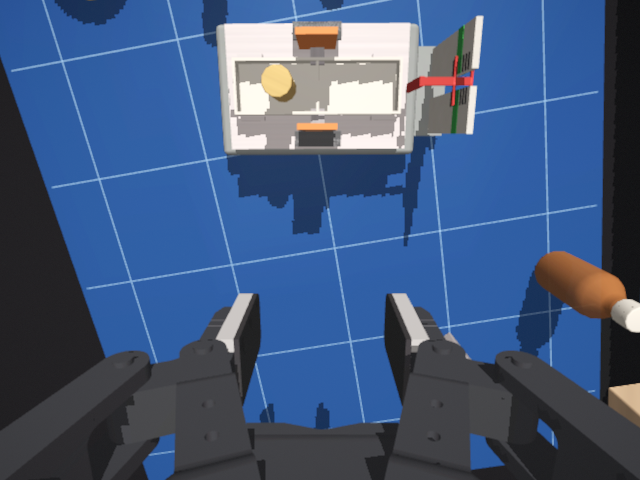

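View pics/s5c.png

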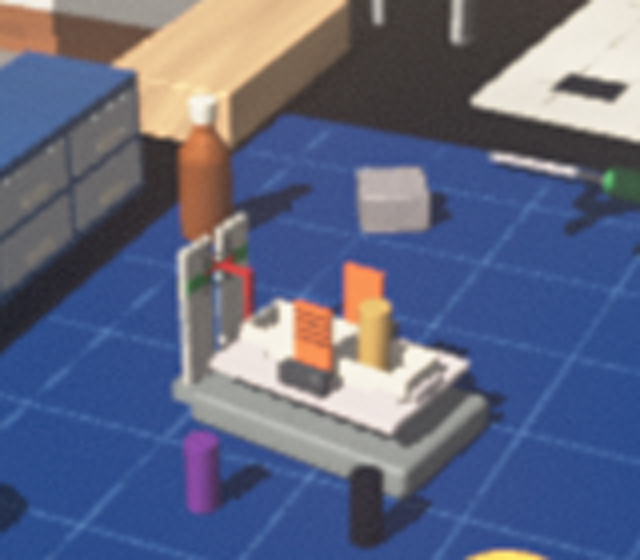

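```bash
python3 - <<'E'
from h import *
import pickle
p,d=snap("wrist","w6")
for nm,poly in[("w3",[(0,0)]),("w6",[(0,0)])]:
    im=cv2.imread(f"pics/{nm}.png");d=np.load(f"pics/{nm}.npy");c,s=pickle.load(open(f"pics/{nm}.pkl","rb"))
    K=np.array(c["mtx"]);T=np.array(c["cam_to_world"]);v,u=np.mgrid[0:480,0:640]
    P=np.stack([(u-K[0,2])/K[0,0]*d,(v-K[1,2])/K[1,1]*d,d],-1)@T[:3,:3].T+T[:3,3]
    q=P.reshape(-1,3);a=np.radians(-9.6);x=np.array([np.cos(a),np.sin(a)]);y=np.array([-x[1],x[0]])
    L=np.c_[(q[:,:2]-[538.9,-60.5])@x,(q[:,:2]-[538.9,-60.5])@y,q[:,2]]
    def med(k):return k.sum(),np.median(L[k],0).round(2)
    ok=(d.ravel()>0)
    print(nm,'cradle',med(ok&(abs(L[:,0])<58)&(abs(L[:,0])>22)&(abs(L[:,1])>24)&(abs(L[:,1])<38)&(L[:,2]>35)&(L[:,2]<75)),
     'floor far',med(ok&(L[:,0]>10)&(L[:,0]<50)&(abs(L[:,1])<12)&(L[:,2]>35)&(L[:,2]<75)),
     'mat',med(ok&(abs(L[:,0])<60)&(L[:,1]>70)&(L[:,1]<90)&(L[:,2]<20)))
    h=cv2.cvtColor(im,cv2.COLOR_BGR2HSV).reshape(-1,3).astype(int)
    g=ok&(h[:,0]>45)&(h[:,0]<85)&(h[:,1]>100)&(L[:,0]>60)&(L[:,0]<130)&(abs(L[:,1])<50)
    rd=ok&((h[:,0]<5)|(h[:,0]>175))&(h[:,1]>150)&(L[:,0]>60)&(L[:,0]<130)&(abs(L[:,1])<50)
    print(' green',med(g),np.percentile(L[g],[5,95],axis=0).round(1).tolist());print(' red',med(rd))
    k=rd&(abs(L[:,1])>6);print(' redbar',med(k),np.percentile(L[k],[5,95],axis=0).round(1).tolist())
E
```

```text
w3 cradle (np.int64(3803), array([-22.09,  25.14,  57.88])) floor far (np.int64(1834), array([30.13,  0.14, 59.86])) mat (np.int64(3954), array([ 0.25, 80.1 ,  3.71]))
 green (np.int64(204), array([92.17, 18.17, 86.88])) [[91.8, -30.1, 82.3], [92.5, 32.2, 91.2]]
 red (np.int64(627), array([84.66,  0.58, 99.98]))
 redbar (np.int64(80), array([88.66,  7.26, 99.69])) [[88.2, -13.0, 97.0], [89.6, 14.5, 100.8]]
w6 cradle (np.int64(3772), array([-22.34,  25.17,  49.91])) floor far (np.int64(1827), array([29.96,  0.19, 51.89])) mat (np.int64(643), array([-0.23, 71.62,  3.65]))
 green (np.int64(340), array([92.16,  8.64, 87.31])) [[91.8, -29.4, 82.6], [92.6, 31.2, 91.2]]
 red (np.int64(678), array([85.06,  0.53, 91.83]))
 redbar (np.int64(104), array([88.9 ,  6.75, 91.61])) [[88.2, -13.3, 76.2], [92.4, 14.2, 93.5]]
```

One pillar puts the pointer at about 14.2–14.4 mm, right on the lower edge of the band. A second brings it to about 22.3 mm, inside the band. I'll take brass pillar C, the one checked in the crop, for the far bay.

```bash
python3 - <<'E'
from h import *
print(totool((469.6,187.8,200),80.4))
E
```

```text
(array([ 0.3325, -0.1123,  0.0306]), array([ 0.002 , -0.0007,  0.0012]))
```

```bash
python3 -m crank '[[[0.05,-0.017,0,0,0,0],[0.10,-0.034,0,0,0,0],[0.15,-0.051,0,0,0,0],[0.20,-0.068,0,0,0,0],[0.25,-0.085,0,0,0,0],[0.30,-0.102,0.02,0,0,0],[0.332,-0.112,0.03,0.002,0,0],[0.3325,-0.1123,0.0306,0.002,0,0],[0.3325,-0.1123,0.0306,0.002,0,0]]]'
python3 - <<'E'
from h import *
p,d=snap("wrist","w7");cv2.imwrite("pics/w7c.png",cv2.resize(p[160:310,240:400],None,fx=4,fy=4,interpolation=cv2.INTER_CUBIC))
print(proj("wrist",(469.6,187.8,49)),totool((469.6,187.8,21),80.4))
E
```

```text
time: 11.05
tool_pos: [469.3, 188.0, 200.3]
tcp_rot: [180.0, -0.0, 80.6]
ft_force: [0.6, -1.2, 0.3]
finger_gap: 47.1
[321.78165813 226.7621873 ] (array([ 1.000e-04, -3.000e-04,  1.795e-01]), array([ 0.0007, -0.0007,  0.0015]))
```

View pics/w7c.png

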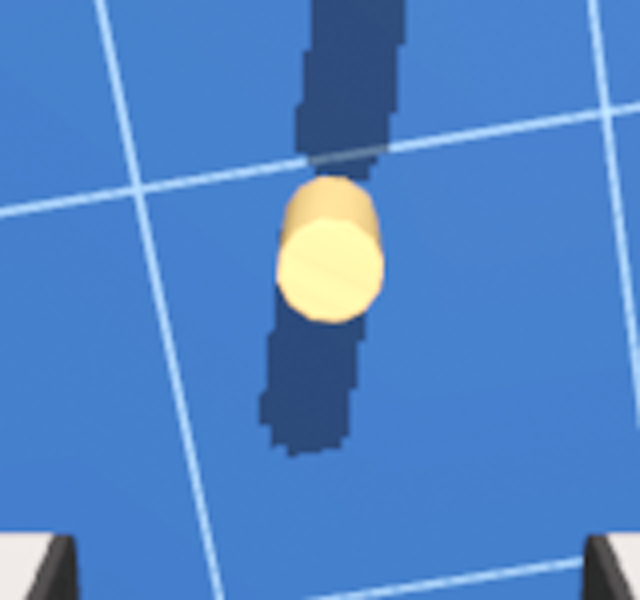

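```bash
python3 -m crank '[[[0,0,0.05,0,0,0],[0,0,0.10,0,0,0],[0,0,0.14,0,0,0],[0,0,0.165,0,0,0],[0,0,0.178,0,0,0],[0,0,0.1785,0,0,0]]]'
python3 -m crank '[[[0,0,0,0,0,0],[0,0,0,0,0,0],[0,0,0,0,0,0],[0,0,0,0,0,0],[0,0,0,0,0,0]]]' 1 40
python3 -m crank '[[[0,0,-0.03,0,0,0],[0,0,-0.08,0,0,0],[0,0,-0.14,0,0,0],[0,0,-0.19,0,0,0],[0,0,-0.208,0,0,0],[0,0,-0.208,0,0,0]]]'
python3 - <<'E'
from h import *
a=np.radians(-9.6);P=np.array([538.9,-60.5])+27*np.array([np.cos(a),np.sin(a)])
print(P,totool((P[0],P[1],230),80.4),totool((P[0],P[1],125),80.4))
E
```

```text
time: 11.85
tool_pos: [469.9, 187.0, 21.9]
tcp_rot: [180.0, -0.0, 80.4]
ft_force: [-0.7, 0.4, -0.4]
finger_gap: 46.7
time: 12.48
tool_pos: [471.1, 187.2, 23.5]
tcp_rot: [179.9, -0.1, 80.4]
ft_force: [-1.7, -1.4, 6.9]
finger_gap: 17.6
time: 13.22
tool_pos: [471.2, 187.4, 232.4]
tcp_rot: [179.7, -0.1, 80.4]
ft_force: [0.3, 0.0, -0.8]
finger_gap: 17.7
[565.521893   -65.00275616] (array([-0.2332,  0.1349,  0.0025]), array([ 0.0047, -0.0022,  0.0009])) (array([-0.2334,  0.1344,  0.1075]), array([ 0.0047, -0.0022,  0.0009]))
```

```bash
python3 - <<'E'
from h import *
a=np.radians(-9.6);P=np.array([538.9,-60.5])+21*np.array([np.cos(a),np.sin(a)])
print(P,totool((P[0],P[1],230),80.4),totool((P[0],P[1],125),80.4))
E
python3 -m crank '[[[-0.04,0.024,0,0.004,-0.002,0],[-0.09,0.05,0,0.004,-0.002,0],[-0.14,0.08,0,0.004,-0.002,0],[-0.19,0.11,0,0.004,-0.002,0],[-0.23,0.126,0,0.004,-0.002,0],[-0.232,0.128,0.002,0.004,-0.002,0],[-0.232,0.128,0.05,0.004,-0.002,0],[-0.232,0.128,0.10,0.004,-0.002,0],[-0.232,0.128,0.107,0.004,-0.002,0],[-0.232,0.128,0.107,0.004,-0.002,0]]]'
python3 - <<'E'
from h import *
p,d=snap("wrist","w8")
a=np.radians(-9.6);P=np.array([538.9,-60.5])+21*np.array([np.cos(a),np.sin(a)])
print(totool((P[0],P[1],66.5),80.4))
E
```

```text
[559.60591678 -64.00214368] (array([-0.2332,  0.1289,  0.0025]), array([ 0.0047, -0.0022,  0.0009])) (array([-0.2334,  0.1284,  0.1075]), array([ 0.0047, -0.0022,  0.0009]))
time: 14.48
tool_pos: [558.9, -61.8, 125.1]
tcp_rot: [-179.9, -0.0, 80.5]
ft_force: [0.5, 0.8, -0.2]
finger_gap: 17.5
(array([-0.0019, -0.0004,  0.0603]), array([ 0.0021, -0.0002,  0.0014]))
```

View pics/w8.png

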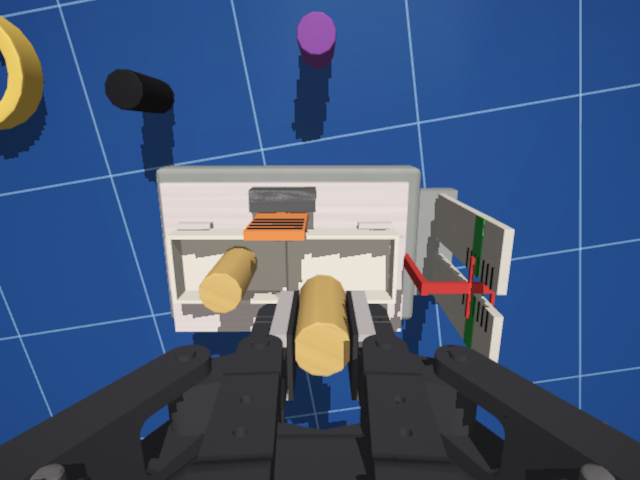

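```bash
python3 -m crank '[[[-0.002,0,0.02,0,0,0],[-0.002,0,0.04,0,0,0],[-0.002,0,0.047,0,0,0],[-0.002,0,0.052,0,0,0],[-0.002,0,0.057,0,0,0],[-0.002,0,0.059,0,0,0],[-0.002,0,0.059,0,0,0]]]'
python3 -m crank '[[[0,0,0,0,0,0],[0,0,0,0,0,0],[0,0,0,0,0,0],[0,0,0,0,0,0]]]' 0.65 40
python3 -m crank '[[[0,0,-0.03,0,0,0],[0,0,-0.08,0,0,0],[0,0,-0.13,0,0,0],[0,0,-0.16,0,0,0],[-0.05,0,-0.165,0,0,0],[-0.1,0,-0.165,0,0,0],[-0.1,0,-0.165,0,0,0],[-0.1,0,-0.165,0,0,0],[-0.1,0,-0.165,0,0,0]]]' 0.2
cat > pan.py <<'E'
from h import *
import pickle,sys
def pan(nm):
    im=cv2.imread(f"pics/{nm}.png");d=np.load(f"pics/{nm}.npy");c,s=pickle.load(open(f"pics/{nm}.pkl","rb"))
    K=np.array(c["mtx"]);T=np.array(c["cam_to_world"]);v,u=np.mgrid[0:480,0:640]
    P=np.stack([(u-K[0,2])/K[0,0]*d,(v-K[1,2])/K[1,1]*d,d],-1)@T[:3,:3].T+T[:3,3]
    q=P.reshape(-1,3);a=np.radians(-9.6);x=np.array([np.cos(a),np.sin(a)]);y=np.array([-x[1],x[0]])
    L=np.c_[(q[:,:2]-[538.9,-60.5])@x,(q[:,:2]-[538.9,-60.5])@y,q[:,2]]
    def med(k):return k.sum(),np.median(L[k],0).round(2)
    ok=(d.ravel()>0)
    print(nm,'cradle',med(ok&(abs(L[:,0])<58)&(abs(L[:,0])>22)&(abs(L[:,1])>24)&(abs(L[:,1])<38)&(L[:,2]>30)&(L[:,2]<75)))
    h=cv2.cvtColor(im,cv2.COLOR_BGR2HSV).reshape(-1,3).astype(int)
    g=ok&(h[:,0]>45)&(h[:,0]<85)&(h[:,1]>100)&(L[:,0]>60)&(L[:,0]<130)&(abs(L[:,1])<50)
    rd=ok&((h[:,0]<5)|(h[:,0]>175))&(h[:,1]>150)&(L[:,0]>60)&(L[:,0]<130)&(abs(L[:,1])<50)
    print(' green',med(g),np.percentile(L[g],[5,95],axis=0).round(1).tolist());print(' red',med(rd))
    k=rd&(abs(L[:,1])>6);print(' redbar',med(k),np.percentile(L[k],[5,95],axis=0).round(1).tolist())
E
python3 - <<'E'
from pan import *
snap("wrist","w9");pan("w9")
E
```

```text
time: 15.4
tool_pos: [560.1, -64.2, 68.1]
tcp_rot: [179.9, -0.0, 80.5]
ft_force: [-0.2, 1.0, -0.6]
finger_gap: 17.8
time: 15.9
tool_pos: [560.2, -64.2, 68.1]
tcp_rot: [179.9, -0.0, 80.5]
ft_force: [0.8, -1.5, 0.1]
finger_gap: 29.6
time: 17.02
tool_pos: [543.4, -161.7, 233.0]
tcp_rot: [179.9, -0.0, 80.6]
ft_force: [0.2, -0.5, 0.1]
finger_gap: 68.5
w9 cradle (np.int64(3485), array([-22.19,  25.21,  41.85]))
 green (np.int64(327), array([92.19,  7.45, 86.75])) [[91.9, -28.9, 81.7], [92.5, 30.9, 91.4]]
 red (np.int64(530), array([84.89,  0.67, 83.89]))
 redbar (np.int64(85), array([88.96,  6.66, 83.91])) [[88.3, -13.1, 81.9], [92.0, 14.3, 85.3]]
```

View pics/w9.png

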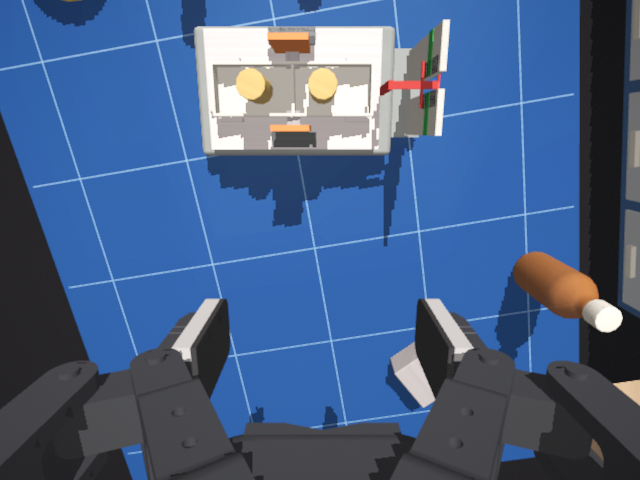

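```bash
python3 - <<'E'
from h import *
s=totool((539.2,-60.2,190),-9.6);print(s)
E
```

```text
(array([ 0.0994, -0.0209,  0.043 ]), array([ 2.2000e-03,  1.5000e-03, -1.5678e+00]))
```

```bash
python3 -m crank '[[[0.01,-0.002,0.004,0,0,0.17],[0.02,-0.004,0.008,0,0,0.34],[0.03,-0.006,0.012,0,0,0.51],[0.04,-0.008,0.017,0,0,0.68],[0.05,-0.01,0.021,0,0,0.85],[0.06,-0.012,0.026,0,0,1.02],[0.07,-0.014,0.03,0,0,1.19],[0.08,-0.016,0.034,0,0,1.36],[0.09,-0.018,0.038,0,0,1.53],[0.0994,-0.0209,0.043,0,0,1.574]]]' 0
python3 - <<'E'
from h import *
p,d=snap("wrist","w10");print(r.sense()['tool_pos'],r.sense()['tcp_rot'],r.sense()['finger_gap'],totool((539.2,-60.2,190),-9.6))
E
```

```text
time: 18.32
tool_pos: [539.3, -58.7, 189.9]
tcp_rot: [-180.0, -0.1, -9.7]
ft_force: [-0.0, 0.5, 0.4]
finger_gap: 85.4
[538.76244383 -57.65156892 189.05809687] [-1.79923390e+02 -6.53824406e-02 -9.72705825e+00] 85.09056233823479 (array([ 0.0009,  0.0024, -0.0009]), array([-0.0013, -0.0011, -0.0022]))
```

View pics/w10.png

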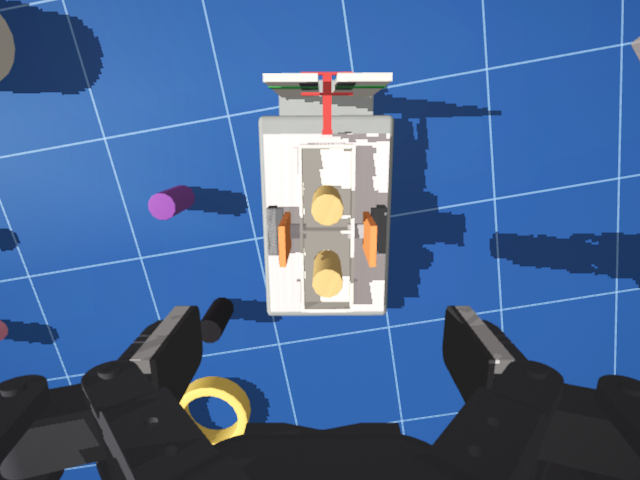

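```bash
python3 - <<'E'
from pan import *
nm="w10"
im=cv2.imread(f"pics/{nm}.png");d=np.load(f"pics/{nm}.npy");c,s=pickle.load(open(f"pics/{nm}.pkl","rb"))
K=np.array(c["mtx"]);T=np.array(c["cam_to_world"]);v,u=np.mgrid[0:480,0:640]
P=np.stack([(u-K[0,2])/K[0,0]*d,(v-K[1,2])/K[1,1]*d,d],-1)@T[:3,:3].T+T[:3,3]
a=np.radians(-9.6);x=np.array([np.cos(a),np.sin(a)]);y=np.array([-x[1],x[0]])
L=np.stack([(P[...,:2]-[538.9,-60.5])@x,(P[...,:2]-[538.9,-60.5])@y,P[...,2]],-1)
h=cv2.cvtColor(im,cv2.COLOR_BGR2HSV).astype(int)
m=(h[...,0]>5)&(h[...,0]<15)&(h[...,1]>190)&(d>0)&(abs(L[...,0])<25)
for k in(m&(L[...,1]>0),m&(L[...,1]<0)):
    q=L[k];t=q[q[:,2]>np.percentile(q[:,2],70)];print(len(q),q.mean(0).round(1),np.percentile(q,[3,97],axis=0).round(1).tolist(),'top',t.mean(0).round(1))
pan(nm)
tc=(np.array(s['tool_pos'][:2])-[538.9,-60.5]);print('tcp local',tc@x,tc@y,proj("wrist",(538.9,-60.5,60)))
w=(L[...,2]>35)&(L[...,2]<48)&(abs(L[...,0])<75)&(abs(L[...,1])<50)
print(cv2.minAreaRect(P[w][:,:2].astype(np.float32)))
E
```

```text
Traceback (most recent call last):
IndexError: index -1 is out of bounds for axis 0 with size 0
```

```bash
python3 - <<'E'
from pan import *
nm="w10"
im=cv2.imread(f"pics/{nm}.png");d=np.load(f"pics/{nm}.npy");c,s=pickle.load(open(f"pics/{nm}.pkl","rb"))
K=np.array(c["mtx"]);T=np.array(c["cam_to_world"]);v,u=np.mgrid[0:480,0:640]
P=np.stack([(u-K[0,2])/K[0,0]*d,(v-K[1,2])/K[1,1]*d,d],-1)@T[:3,:3].T+T[:3,3]
a=np.radians(-9.6);x=np.array([np.cos(a),np.sin(a)]);y=np.array([-x[1],x[0]])
L=np.stack([(P[...,:2]-[538.9,-60.5])@x,(P[...,:2]-[538.9,-60.5])@y,P[...,2]],-1)
h=cv2.cvtColor(im,cv2.COLOR_BGR2HSV).astype(int)
print(h[240,284],h[240,371],L[240,284],L[240,371],L[240,290])
m=(h[...,0]>3)&(h[...,0]<17)&(h[...,1]>150)&(d>0)&(abs(L[...,0])<30)&(abs(L[...,1])>18)&(abs(L[...,1])<45)
for k in(m&(L[...,1]>0),m&(L[...,1]<0)):
    q=L[k];print(len(q))
    if len(q):t=q[q[:,2]>np.percentile(q[:,2],70)];print(q.mean(0).round(1),np.percentile(q,[3,97],axis=0).round(1).tolist(),'top',t.mean(0).round(1))
pan(nm)
tc=(np.array(s['tool_pos'][:2])-[538.9,-60.5]);print('tcp local',tc@x,tc@y,proj("wrist",(538.9,-60.5,60)))
w=(L[...,2]>37)&(L[...,2]<46)&(abs(L[...,0])<75)&(abs(L[...,1])<50)
print(cv2.minAreaRect(P[w][:,:2].astype(np.float32)))
E
```

```text
[ 14 151 255] [ 16 138 255] [ 3.74395222 26.70715533 94.64853778] [  3.55550984 -26.38240408  94.47204475] [-5.93027365 26.09166905 58.25141942]
284
[ 4.2 26.7 79.6] [[-9.8, 26.0, 58.4], [12.8, 29.4, 94.7]] top [ 2.6 26.6 92.8]
314
[  3.4 -26.5  74.4] [[-11.5, -29.5, 52.1], [12.9, -25.8, 94.0]] top [  4.8 -27.1  88.8]
w10 cradle (np.int64(3424), array([ 27.52, -24.02,  41.9 ]))
 green (np.int64(207), array([92.11,  6.7 , 87.08])) [[92.0, -29.3, 80.7], [92.2, 31.0, 92.1]]
 red (np.int64(542), array([87.38,  0.39, 84.2 ]))
 redbar (np.int64(60), array([88.72,  6.48, 84.15])) [[88.4, -13.0, 83.0], [89.1, 14.3, 85.4]]
tcp local 0.11986102296910832 1.7965816361600224 [328.72351404 231.33505297]
((538.3037109375, -60.343467712402344), (88.20295715332031, 134.56809997558594), 80.59461212158203)
```

```bash
python3 - <<'E'
from h import *
print(r.sense()['tool_pos'],totool((539.2,-60.4,63),-9.5))
E
```

```text
[538.76244383 -57.65156892 189.05809687] (array([0.0008, 0.0028, 0.1261]), array([-0.0013, -0.0011, -0.004 ]))
```

```bash
python3 -m crank '[[[0.001,0.0025,0.03,0,0,0],[0.001,0.0025,0.06,0,0,0],[0.001,0.0025,0.085,0,0,0],[0.001,0.0025,0.085,0,0,0]]]'
python3 - <<'E'
from h import *
snap("wrist","w11");print(r.sense()['tool_pos'],totool((539.2,-60.4,63),-9.5))
E
```

```text
time: 18.88
tool_pos: [537.6, -59.3, 101.8]
tcp_rot: [-179.9, 0.2, -9.6]
ft_force: [0.2, 0.2, -0.0]
finger_gap: 85.5
[538.81392858 -59.60939844 103.60809825] (array([0.0005, 0.0008, 0.0406]), array([-0.0014,  0.0008, -0.0026]))
```

View pics/w11.png

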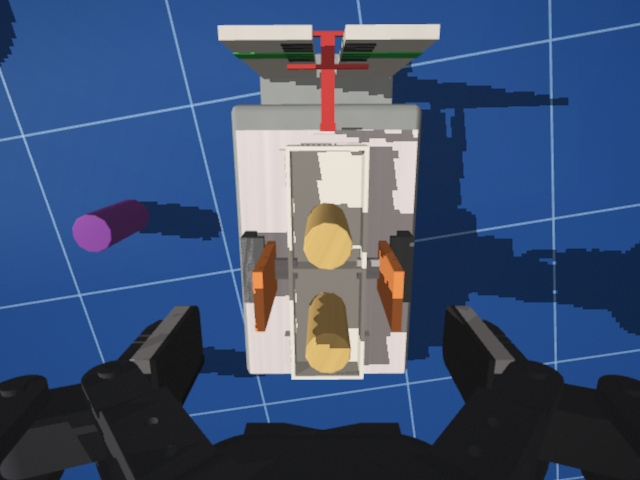

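```bash
python3 -m crank '[[[0.0005,0.001,0.015,0,0,0],[0.0005,0.001,0.03,0,0,0],[0.0005,0.001,0.039,0,0,0],[0.0005,0.001,0.039,0,0,0],[0.0005,0.001,0.039,0,0,0],[0.0005,0.001,0.039,0,0,0]]]'
python3 - <<'E'
from h import *
from pan import pan
snap("wrist","w12");pan("w12");print(r.sense()['tool_pos'],r.sense()['ft_force'])
p,d=snap("side","s12");cv2.imwrite("pics/s12c.png",cv2.resize(p[150:290,240:400],None,fx=4,fy=4,interpolation=cv2.INTER_CUBIC))
E
```

```text
time: 19.68
tool_pos: [539.6, -60.8, 65.2]
tcp_rot: [-179.9, -0.0, -9.6]
ft_force: [-0.2, 0.6, -0.3]
finger_gap: 85.6
w12 cradle (np.int64(8717), array([ 31.38, -24.06,  41.93]))
 green (np.int64(1983), array([92.08, -4.69, 87.83])) [[91.8, -29.3, 81.7], [92.4, 30.4, 92.2]]
 red (np.int64(2828), array([88.34,  0.48, 84.16]))
 redbar (np.int64(382), array([88.75,  6.57, 83.94])) [[88.2, -13.4, 82.2], [89.5, 14.6, 85.2]]
[539.57566298 -60.72684732  65.21259621] [ 0.41512252  0.20687882 -0.3267411 ]
```

View pics/w12.png

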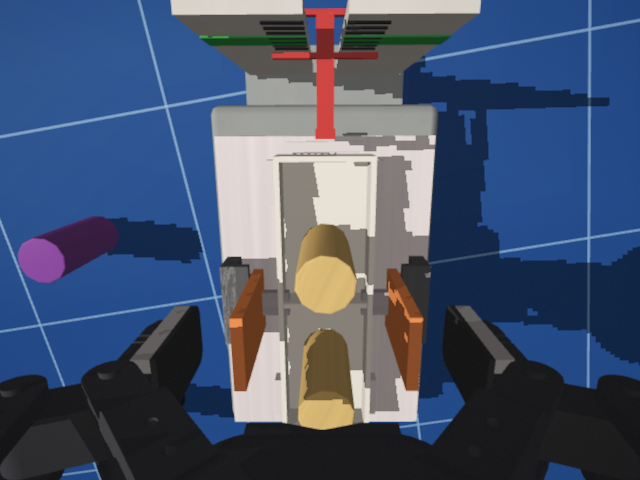

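View pics/s12c.png

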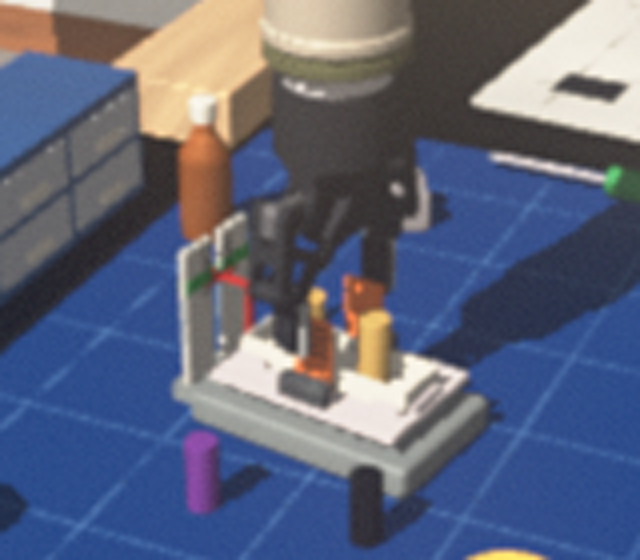

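```bash
python3 -m crank '[[[0,0,0.002,0,0,0],[0,0,0.002,0,0,0],[0,0,0.002,0,0,0],[0,0,0.002,0,0,0],[0,0,0.002,0,0,0],[0,0,0.002,0,0,0]]]' 1 50
python3 - <<'E'
from h import *
snap("wrist","w13")
E
```

```text
time: 20.52
tool_pos: [539.6, -60.9, 63.2]
tcp_rot: [-179.9, -0.0, -9.6]
ft_force: [-0.2, -3.5, 1.6]
finger_gap: 43.3
```

View pics/w13.png

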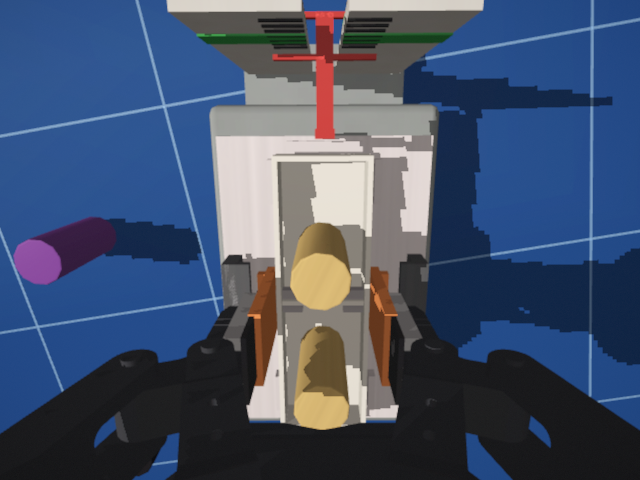

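```bash
python3 -m crank '[[[0,0,-0.008,0,0,0],[0,0,-0.018,0,0,0],[0,0,-0.03,0,0,0],[0,0,-0.043,0,0,0],[0,0,-0.056,0,0,0],[0,0,-0.07,0,0,0],[0,0,-0.085,0,0,0],[0,0,-0.10,0,0,0],[0,0,-0.115,0,0,0],[0,0,-0.125,0,0,0]]]'
python3 -m crank '[[[0,0,0,0,0,0],[0,0,0,0,0,0],[0,0,0,0,0,0],[0,0,0,0,0,0],[0,0,0,0,0,0],[0,0,0,0,0,0],[0,0,0,0,0,0],[0,0,0,0,0,0]]]'
python3 - <<'E'
from pan import *
snap("wrist","w14");p,d=snap("side","s14");cv2.imwrite("pics/s14c.png",cv2.resize(p[130:370,220:400],None,fx=2.5,fy=2.5,interpolation=cv2.INTER_CUBIC));pan("w14")
E
```

```text
time: 21.82
tool_pos: [539.9, -61.1, 189.6]
tcp_rot: [-179.9, -0.1, -9.6]
ft_force: [-0.1, 0.5, -3.8]
finger_gap: 42.9
time: 22.82
tool_pos: [539.9, -61.1, 189.6]
tcp_rot: [-179.9, -0.1, -9.6]
ft_force: [0.1, -0.2, -4.4]
finger_gap: 43.2
w14 cradle (np.int64(920), array([ 43.29, -32.44,  64.7 ]))
 green (np.int64(163), array([92.12,  9.67, 88.65])) [[92.0, -28.9, 83.5], [92.4, 31.2, 94.6]]
 red (np.int64(841), array([ 88.8 ,   0.68, 106.85]))
 redbar (np.int64(206), array([ 89.77,   6.96, 106.65])) [[88.4, -13.0, 104.9], [100.1, 14.7, 107.8]]
```

View pics/w14.png

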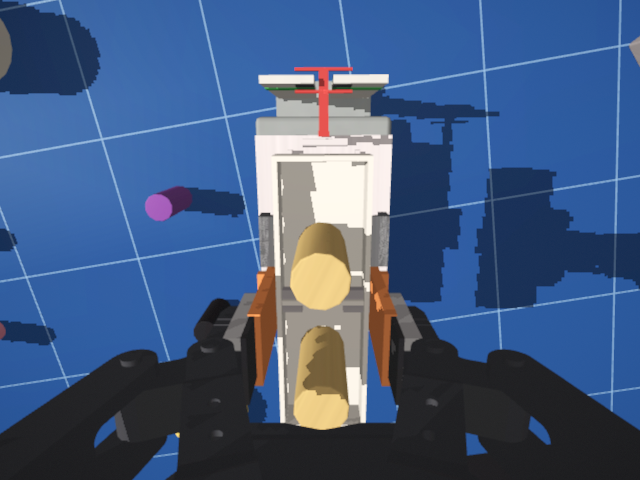

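View pics/s14c.png

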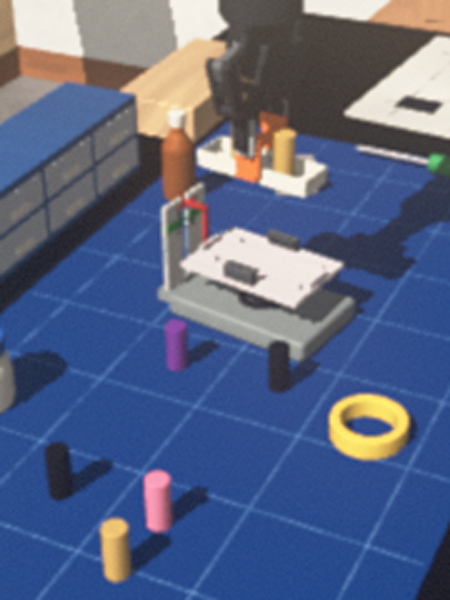

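```bash
python3 - <<'E'
from bench import r
print(r.hand_in())
E
```

```text
the job is handed in; nothing more can be done
None
```

I stood two brass pillars in the cassette, pinched both catches, lifted it about 126 mm straight up, and handed it in still pinched at 22.8 s. No verdict was reported.

**Pillar count:** From the wrist camera's depth, the pan rested at about 6.2 mm empty. One pillar brought it to 14.1–14.4 mm, right on the band's lower edge. Two brought it to about 22.2 mm, inside the 14–24 mm band. I used two, one in each bay, and left the third brass pillar standing where it was.

**Before pinching:** With the open fingers around the catches, force readings were only noise (at most about 0.6 N per axis). The pointer bar was at z 83.9–84.2 mm, against a green band measured at roughly 82–92 mm.

**After the lift:** The tool was steady at z 189.6 mm, with the cassette's underside at about 168 mm and about 4.4 N hanging on the wrist. The pictures show the cassette level with both pillars upright in it and the cradle empty. The pointer is back at its unloaded height, about 0.7 mm above nominal. The side picture shows the tape roll, glue bottle and look-alikes where they were; I did not re-measure the other bystanders.

**Not measured directly:** I have no direct reading of how far the catches went in. I judged them pinched from the 43 mm finger gap, the pictures, and the cassette coming free.

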